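Turn a cart wheel by its spokes until the valve is at the top

TASK

The workshop cart's wheel sits leaned back in its blue service stand. With the closed fingertips, gently push one spoke after another (lifting out over the stand's three steel rods) until the red-capped valve stem points straight up the wheel at the yellow marker, ready for the pump, then move clear and leave the wheel at rest. Grasp nothing, do not touch the tyre, the rim or the valve stem, and leave the loose things around the stand where they are.

Things in the scene. Friction and masses are not known exactly. Their poses are not given: they have to be found in the camera images.
- stand: Blue steel wheel stand fixed to the bench; base plate 340 x 300 x 12 mm. Origin on the bench under the hub; z up; x horizontal, away from the robot at yaw 0; y left. The wheel leans well back: its axle points up and towards stand -x, 35 degrees from vertical, along (-0.574, 0, 0.819); 'straight up' the wheel is (0.819, 0, 0.574). Blue back arms lie 34 mm and more behind the wheel's mid-plane.
- hub (a point): Centre of the wheel: on the axle, in the wheel's mid-plane, 153 mm above the stand's origin; axes like the stand's. A dark cap of the stand, 40 mm across, ends 40 mm in front of it along the axle.
- marker (a point): Yellow marker block of the stand, 18 mm wide, straight up the wheel from the hub beyond the tyre, 166 to 200 mm from the axle; this point is the middle of its front face, 183 mm from the axle, 8 mm in front of the mid-plane.
- rod_left (a point): Outer end of the left one of three steel rods, 10 mm thick, that bridge the wheel's front from the hub cap to posts 12 mm thick at 176 mm from the axle. All rods are centred 34 mm in front of the mid-plane; this one lies 72 degrees from straight up, to stand +y. A finger between the spokes cannot pass a rod.
- rod_right (a point): The same for the right rod, 72 degrees from straight up, to stand -y.
- rod_down (a point): The same for the third rod, straight down from the hub.
- wheel (a joint): Angle of the wheel (rad), 0 (or any whole turn) when the valve stem points straight up at the yellow marker; grows counter-clockwise as seen from the robot (from the top of the wheel towards stand +y). Turns endlessly; the bearing drags (about 0.2 N m, some 3.5 N on a spoke at 57 mm), so the wheel stays where it is left.
- spokes: The five straight aluminium spokes, 14 mm wide and 16 mm thick (8 mm to each side of the mid-plane), reaching from the black hub (52 mm across, 44 mm long) to the rim. Origin at the wheel centre; x along the valve stem's direction, z out of the wheel along the axle. The spokes lie at 36, 108, 180, 252 and 324 degrees from the valve stem.
- tyre: The aluminium rim (inner edge 106 mm from the axle) and black rubber tyre (320 mm across, 40 mm thick). Origin and axes as for the spokes. Not to be touched.
- valve: Valve stem with red cap, 14 mm across, pointing from the rim inwards, half-way between two spokes, from 106 to 82 mm from the axle. Origin at the wheel centre; x along the stem's direction from the axle outwards. Not to be touched.
- valve_tip (a point): Inner end of the valve's red cap, 82 mm from the axle, in the mid-plane.
- mallet: Loose hammer lying along its x beside the stand, 260 mm long, 26 mm thick, head 78 mm wide at +x; leave alone.
- oil_can: Loose green oil can, 56 mm across, 110 mm tall, origin under its centre; leave alone.
- handle_blank: Loose wooden knife handle, 115 mm long, 24 mm thick, lying along its x; leave alone.

How it is judged:
On the way:
1. a spoke is pushed with the fingers (contact force between the fingers and spokes above 0.5 N), for 0.04 s.
At the end, for the whole second after the job is handed in: The valve stem points straight up the wheel within 8 degrees (its tip within 11.4 mm of the stand's middle plane, above the hub), the wheel is at rest, and the three loose things are within 20 mm of where they stood (y of valve_tip in the frame of stand between -0.0114 and 0.0114 m and z of valve_tip in the frame of hub above 0.03 m and velocity of joint wheel between -0.03 and 0.03 rad/s and distance of each of mallet, oil_can, handle_blank from where it was at the start of the episode below 0.02 m); the robot touches nothing.
It fails at once if the tyre or rim is touched (over 2 N) (contact force between any of the fingers, the arm and tyre above 2 N).
It fails at once if the valve stem is touched (over 1 N) (contact force between any of the fingers, the arm and valve above 1 N).
It fails at once if a spoke is gripped or shoved hard (over 30 N) (contact force between the fingers and spokes above 30 N).
It fails at once if the wheel is flung round (over 6 rad/s) (velocity of joint wheel above 6 rad/s or velocity of joint wheel below -6 rad/s).
It fails at once if a loose thing is lifted, carried or shoved (over 20 mm) (distance of any of mallet, oil_can, handle_blank from where it was at the start of the episode above 0.02 m).
It also fails if it takes over 54 s, if anything falls off the work surface, if the arm or the gripper's body presses on something with over 40 N, if the wrist force passes 120 N, or if a joint passes its speed limit or range.

ROBOT

A 6-joint arm with a two-finger parallel gripper is mounted at the origin on the work surface. World frame = base frame: x ahead of the robot, y to its left, z up, the work surface at z = 0. Lengths are in m, angles in rad, forces in N, time in s.
With the tool pointing down it reaches from about 0.15 to 0.775 m from the base axis. Payload 6.1 kg.
Tool frame: the origin (TCP) lies midway between the tips of the shut fingers; the grasp point (between the pads) lies 19 mm behind it; z points along the fingers, y is the line along which they close (so a half turn about z gives the same grasp; the last joint's range is limited). The gripper opens to 85 mm and grips with 20 to 120 N. Pads are 22 mm wide; open, the fingers measure 114 mm over their backs; the gripper's body (76 mm by 85 mm) begins 54 mm behind the grasp point. The pads swing forward as they close: fully open they stand 13 mm farther back than shut.
Start: joints at [1.165, 0.126, -0.04, 1.405, 0, 1.571], TCP at [0.207, 0.482, 0.192] pointing down, gripper open.
Joint ranges: [-2.72, 2.72], [-0.95, 1.95], [-1.27, 1.35], [-1.78, 2.02], [-1.46, 1.47], [-3.14, 3.14]. Speed limits (rad/s): [2.39, 2.39, 3.01, 3.14, 3.14, 3.14].

INTERFACE

Orientations are given as a rotation vector (axis times angle).
In Python, from plant import arm gives the robot as it stands.
- The arm moves only by the tool carry_out, never from a script. Its argument "targets" is one flat list of numbers, 5 for each row, row after row: the opening, from 0 (shut) to 1 (fully open), then the shift along the world's x, y, z in m, then the turn about the world's z in degrees. A call has 1 to 20 rows; each row shifts and turns the commanded pose from where the row before left it; what a row does not reach is not made up. A row lasts 1/12 s, in which the tool goes at most 41.7 mm and 7.16 degrees, less where a joint would pass 70% of its speed; a pose out of reach is approached as far as the arm can. A call is refused whole if a number of a shift passes 0.0417 or a number of a turn 7.16, either way. A call with a gripper value outside its range is refused whole. The fingers move at their own pace and stop on an object; "force" is the grip in N (left out, the last holds). Time passes only in rows, so rows that do not move let the fingers close. It gives the time, the measured TCP pose, the force, the opening and the grip force at its end, in the units of the state.
- arm.state(): the state, without advancing time (a new reading comes with each control period).
- arm.grab_frame(name): name is "side" or "top" or "wrist"; returns a dict with "pixels" (384x512x3 uint8, red, green, blue), "range_z" (384x512 float32, m along the optical axis (not along the pixel's ray), 0 where there is no reading), "mtx" (3x3 intrinsics, pixels), "rvec" (rotation vector, rad) and "tvec" (3), from world to camera coordinates, as OpenCV has them; the wrist camera has in their place "tool_from_camera" (4x4, takes a point from camera to tool coordinates, whose origin is the TCP and whose axes are the flange's). Camera axes: x right, y down, z forward; pixel columns grow to the right and rows downward; lengths in m; the calibration is good to about 2 mm. A picture is of the moment at which its call begins: read the wrist's pose just before it.
- arm.close_job(): hands the job in; it is judged then, once.
The state is a dict: "time": time; "joints": joint angles; "qvel": joint speeds; "joint_efforts": joint torques, N m; "ee_pos": TCP position; "tool_rot": TCP orientation; "contact_force": force on the tool from outside, world axes, zero at the start; "moment": the same for the moment, N m; "opening": finger opening in m; "grasp_force": force on a finger pad.
Only numpy, scipy, OpenCV 4.12 (cv2) and the standard library are available. Lean on these libraries where they do the work, as an engineer would, in place of code of your own. Each camera call takes 0.05 s, during which the arm holds its last target. There are 200 camera calls.

## Working session

There is one attempt and no reset: what is moved stays moved. The work goes in short steps, Python scripts to look and compute and a tool call to move; the robot and the scene stay as the last step left them, time stands still between calls to the robot, and variables do not carry over. Pictures are saved under pics/ and viewed, at most 10 in all, crops included, and the job is handed in when it is done.

Besides the shell and the picture viewer there is one more tool, called after "Request:" as name(argument=value, ...) on one line, values as JSON. carry_out: Moves the arm, as the interface text tells. Its arguments: {"type":"object","properties":{"targets":{"type":"array"},"force":{"type":"number"}},"required":["targets"]}

```bash
mkdir -p pics; python3 - <<'E'
from plant import arm
import cv2,numpy as np
for n in("top","side"):
    f=arm.grab_frame(n); cv2.imwrite(f"pics/{n}1.png",f["pixels"][:,:,::-1]); np.savez(f"{n}1.npz",**{k:v for k,v in f.items()})
    print(n,f["mtx"].tolist(),f["rvec"],f["tvec"])
print(arm.state())
E
```

```text
top [[383.0663709954234, 0.0, 254.47551813105926], [0.0, 383.0663709954234, 194.66658220710275], [0.0, 0.0, 1.0]] [ 2.11582121 -2.14018232  0.18556606] [0.01286449 0.57199981 1.06362783]
side [[366.69630029960643, 0.0, 255.76099085884016], [0.0, 366.69630029960643, 177.55776015567835], [0.0, 0.0, 1.0]] [ 2.22472963 -0.82695842  0.33850397] [-0.40007624  0.37617608  0.70338415]
{'time': 0.1, 'joints': array([ 1.16500136e+00,  1.26323906e-01, -4.05041750e-02,  1.40543262e+00,
       -3.26221961e-06,  1.57079349e+00]), 'qvel': array([ 7.49176221e-04, -1.63781719e-03,  2.98011860e-03, -3.56437091e-04,
       -1.28313580e-03,  6.85628317e-05]), 'joint_efforts': array([ 2.05790064e-03, -4.36905348e+01,  3.53604805e+01,  1.36920562e-02,
        1.27773505e-04,  1.15747821e-05]), 'ee_pos': array([0.20707087, 0.48195988, 0.19120549]), 'tool_rot': array([-6.32993383e-01, -3.07686282e+00,  2.25387088e-03]), 'contact_force': array([ 0.15282199,  0.34315764, -0.33233342]), 'moment': array([0.03191482, 0.00908517, 0.03834548]), 'grasp_force': 0.0, 'opening': 0.08529404178022075}
```

View pics/top1.png

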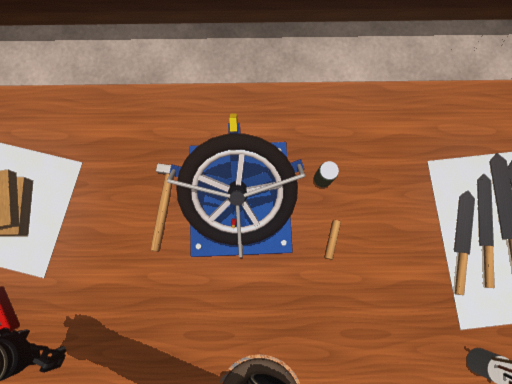

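View pics/side1.png

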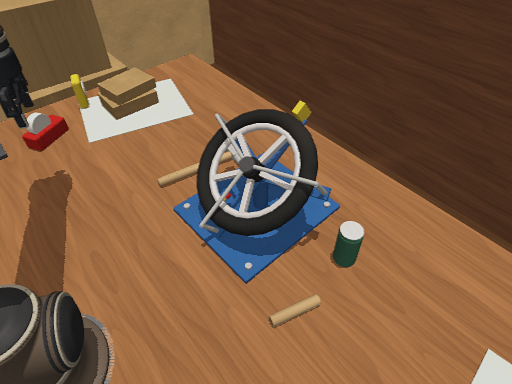

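View crop.

The top view shows the wheel with its hub near (238,193), the marker at (233,122) and the red valve near (234,222), almost straight down beside the lower rod. The mallet lies to the left, and the can and handle to the right. I'll enlarge it.

```bash
python3 - <<'E'
import cv2
i=cv2.imread("pics/top1.png")[105:265,140:345]
cv2.imwrite("pics/crop1.png",cv2.resize(i,None,fx=3.75,fy=3.75,interpolation=cv2.INTER_CUBIC))
E
```

```text
(no output)
```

View pics/crop1.png

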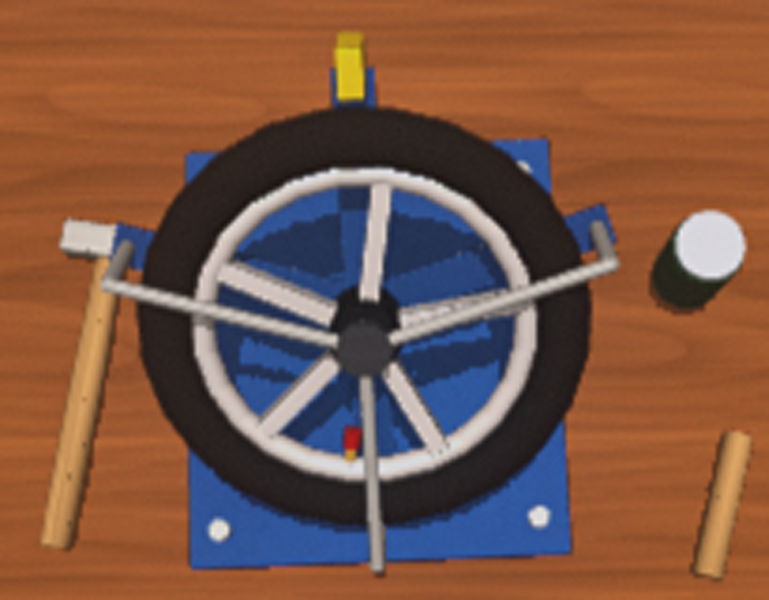

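```bash
cat >g.py <<'E'
import numpy as np,cv2
from scipy.optimize import least_squares
a=np.radians(35)
U=np.array([np.cos(a),0,np.sin(a)]);N=np.array([-np.sin(a),0,np.cos(a)]);V=np.array([0,1.,0]);H=np.array([0,0,.153])
def wp(r,deg,n): t=np.radians(deg); return H+r*(np.cos(t)*U+np.sin(t)*V)+n*N
def world(p,s): c,q=np.cos(s[2]),np.sin(s[2]); return np.array([[c,-q,0],[q,c,0],[0,0,1]])@p+[s[0],s[1],0]
def proj(P,f): return cv2.projectPoints(np.array(P,float).reshape(-1,3),f["rvec"],f["tvec"],f["mtx"],None)[0].reshape(-1,2)
E
python3 - <<'E'
from g import *
f=np.load("top1.npz")
pts=[wp(.176,72,.034),wp(.176,-72,.034),wp(.176,180,.034),wp(0,0,.04),wp(.183,0,.008)]
px=np.array([(105,284),(615,263),(377,570),(364,342),(350,73)])/3.75+[140,105]
r=least_squares(lambda s:(proj([world(p,s) for p in pts],f)-px).ravel(),[.45,0,0])
s=r.x;print(s,r.fun.reshape(-1,2).round(1).tolist())
tip=np.array((353,428))/3.75+[140,105]; sp=np.array([(380,190),(222,270),(267,432),(442,450)])/3.75+[140,105]
tt=np.arange(0,360,.5)
P=proj([world(wp(.082,t,0),s) for t in tt],f);print("valve",tt[np.argmin(np.linalg.norm(P-tip,axis=1))],np.linalg.norm(P-tip,axis=1).min())
P=proj([world(wp(.1,t,.008),s) for t in tt],f)
for q in sp:
  d=np.linalg.norm(P-q,axis=1);print("spoke",tt[d.argmin()],d.min())
# loose things
z=f["range_z"];K=f["mtx"];R=cv2.Rodrigues(f["rvec"])[0]
for q in [(90,238),(55,540),(708,245),(735,440),(708,570)]:
  u,v=np.array(q)/3.75+[140,105];d=z[int(round(v)),int(round(u))]
  print(q,(R.T@(np.array([(u-K[0,2])/K[0,0]*d,(v-K[1,2])/K[1,1]*d,d])-f["tvec"])).round(3))
print(world(wp(0,0,0),s),world(wp(.082,180,0),s))
E
```

```text
[0.56183033 0.05109001 0.02906581] [[1.1, -0.3], [-1.2, -0.1], [0.1, -1.9], [0.1, 2.2], [-0.0, 0.0]]
valve 170.5 0.11830645838964426
spoke 351.5 1.5325161878949307
spoke 62.5 2.985484629468646
spoke 135.5 2.5997306968341687
spoke 208.0 3.4051242641405044
(90, 238) [0.66  0.278 0.026]
(55, 540) [0.42  0.298 0.024]
(708, 245) [ 0.628 -0.201  0.11 ]
(735, 440) [ 0.492 -0.233  0.022]
(708, 570) [ 0.391 -0.207  0.023]
[0.56183033 0.05109001 0.153     ] [0.49468823 0.04913792 0.10596673]
```

```bash
cat >>g.py <<'E'
S=np.array([0.5618,0.0511,0.0291])
def tip(r,deg,n,s=S): return world(wp(r,deg,n),s)
def path(r,n,a0,a1,k,start=None):
    p=np.array([tip(r,d,n) for d in np.linspace(a0,a1,k+1)]); d=np.diff(p,axis=0); o=[]; acc=np.zeros(3)
    e=p[0]
    for q in p[1:]:
        st=np.round(q-e,4); e=e+st; o.append(st.tolist())
    return p,o
E
python3 - <<'E'
from g import *
p=tip(.06,27,-.005);print("pocket",p.round(4), "shift from now",(p-[.2071,.482,.1912]).round(4))
f=np.load("side1.npz");i=f["pixels"][:,:,::-1].copy()
L=[tip(.176,72,.034),tip(.176,-72,.034),tip(.176,180,.034),tip(0,0,.04),tip(.183,0,.008),tip(.082,171.5,0)]+[tip(.1,171.5+36+72*k,.008) for k in range(5)]
i=cv2.resize(i[90:290,150:370],None,fx=3,fy=3,interpolation=cv2.INTER_CUBIC)
for q in proj(L,f): cv2.drawMarker(i,tuple(int(t) for t in ((q-[150,90]+.5)*3)),(0,255,0),0,12,1)
cv2.imwrite("pics/ov.png",i)
E
```

```text
pocket [0.6076 0.0797 0.1796] shift from now [ 0.4005 -0.4023 -0.0116]
```

View pics/ov.png

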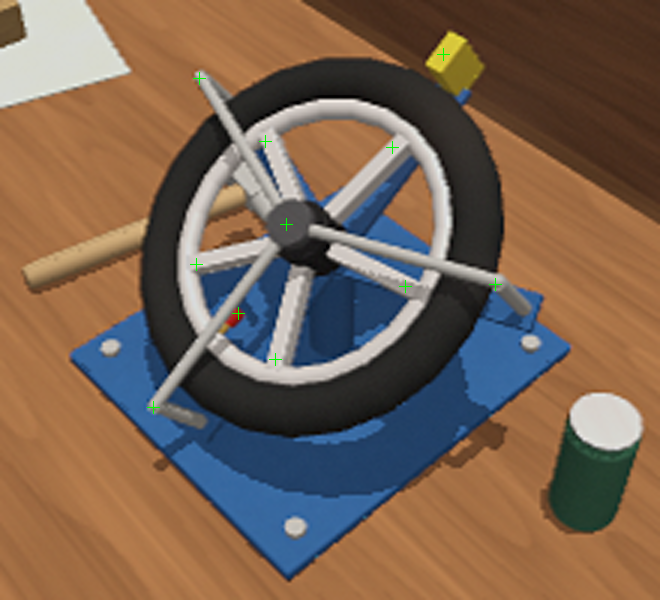

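The overlay fits the side view: hub cap (287,224), the rod ends and the marker are all on target. The valve is at about 171.5°, so I'll turn it clockwise. First I move above the first pocket.

Request:
carry_out(targets=[0, 0, 0, 0.0345, 0, 0, 0, 0, 0.0345, 0, 0, 0, 0, 0.0345, 0, 0, 0, 0, 0.0345, 0, 0, 0.025, -0.0251, 0, -2.65, 0, 0.025, -0.0251, 0, -2.65, 0, 0.025, -0.0251, 0, -2.65, 0, 0.025, -0.0251, 0, -2.65, 0, 0.025, -0.0251, 0, -2.65, 0, 0.025, -0.0251, 0, -2.65, 0, 0.025, -0.0251, 0, -2.65, 0, 0.025, -0.0251, 0, -2.65, 0, 0.025, -0.0251, 0, -2.65, 0, 0.025, -0.0251, 0, -2.65, 0, 0.025, -0.0251, 0, -2.65, 0, 0.025, -0.0251, 0, -2.65, 0, 0.025, -0.0251, 0, -2.65, 0, 0.025, -0.0251, 0, -2.65, 0, 0.025, -0.0251, 0, -2.65, 0, 0.025, -0.0251, 0, -2.65])

```text
time: 1.77
ee_pos: [0.6081, 0.0792, 0.3295]
tool_rot: [-1.706, -2.637, 0.001]
contact_force: [0.8, 1.1, -0.6]
opening: 0.0
grasp_force: 0.0
```

Request:
carry_out(targets=[0, 0, 0, 0, 0, 0, 0, 0, 0, 0])

```text
time: 1.93
ee_pos: [0.6082, 0.0792, 0.328]
tool_rot: [-1.705, -2.636, 0.003]
contact_force: [-1.1, 0.5, 0.9]
opening: 0.0001
grasp_force: 0.0
```

```bash
python3 - <<'E'
from plant import arm
from g import *
s=arm.state();print(s["joints"].round(2),s["ee_pos"].round(4),s["opening"])
R=cv2.Rodrigues(s["tool_rot"])[0];print(R.round(2).tolist(),np.degrees(np.arctan2(R[1,0],R[0,0])))
print((tip(.06,27,-.005)-s["ee_pos"]).round(4))
f=arm.grab_frame("side");cv2.imwrite("pics/s2.png",f["pixels"][:,:,::-1])
E
```

```text
[0.13 0.37 0.57 1.78 0.   1.28] [0.6082 0.0792 0.328 ] 0.00014677332219848623
[[-0.41, 0.91, -0.0], [0.91, 0.41, -0.0], [0.0, -0.0, -1.0]] 114.19125120475958
[-0.0006  0.0005 -0.1484]
```

View pics/s2.png

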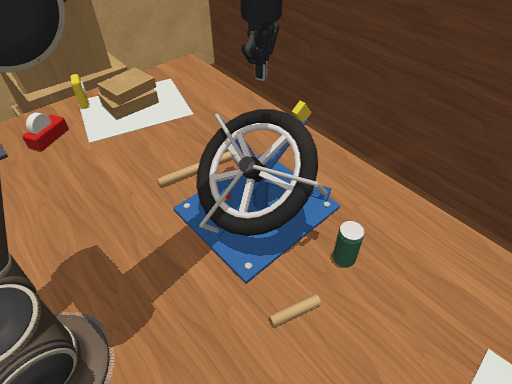

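The side view shows the shut fingertips at (262,75), poised above the wheel, and the scene is unchanged. I'll descend and work out the arc.

Request:
carry_out(targets=[0, 0, 0, -0.025, 0, 0, 0, 0, -0.025, 0, 0, 0, 0, -0.025, 0, 0, 0, 0, -0.02, 0, 0, 0, 0, -0.015, 0, 0, 0, 0, -0.015, 0, 0, 0, 0, -0.012, 0, 0, 0, 0, -0.011, 0, 0, 0, 0, 0, 0])

```text
time: 2.73
ee_pos: [0.6052, 0.0819, 0.1801]
tool_rot: [-1.699, -2.64, 0.003]
contact_force: [-0.9, -0.7, -0.7]
opening: 0.0001
grasp_force: 0.0
```

```bash
python3 - <<'E'
from g import *
from plant import arm
print(arm.state()["ee_pos"],arm.state()["contact_force"])
p,o=path(.06,-.005,27,-68,20);print(o)
E
```

```text
[0.60516842 0.08187263 0.18008578] [-0.90361146 -0.71418499 -0.68125171]
[[0.0018, -0.0045, 0.0012], [0.0015, -0.0046, 0.001], [0.0013, -0.0048, 0.0007], [0.0008, -0.0048, 0.0005], [0.0006, -0.005, 0.0003], [0.0002, -0.0049, 0.0], [-0.0002, -0.005, -0.0002], [-0.0004, -0.0049, -0.0004], [-0.0008, -0.0049, -0.0006], [-0.0012, -0.0048, -0.0009], [-0.0014, -0.0046, -0.0011], [-0.0018, -0.0045, -0.0014], [-0.002, -0.0042, -0.0015], [-0.0024, -0.004, -0.0017], [-0.0026, -0.0038, -0.0019], [-0.0028, -0.0035, -0.0021], [-0.0031, -0.0032, -0.0022], [-0.0033, -0.0029, -0.0024], [-0.0035, -0.0025, -0.0025], [-0.0037, -0.0022, -0.0026]]
```

Request:
carry_out(targets=[0, 0.0018, -0.0045, 0.0012, -4.3, 0, 0.0015, -0.0046, 0.001, -4.3, 0, 0.0013, -0.0048, 0.0007, -4.3, 0, 0.0008, -0.0048, 0.0005, -4.3, 0, 0.0006, -0.005, 0.0003, -4.3, 0, 0.0002, -0.0049, 0.0, -4.3, 0, -0.0002, -0.005, -0.0002, -4.3, 0, -0.0004, -0.0049, -0.0004, -4.3, 0, -0.0008, -0.0049, -0.0006, -4.3, 0, -0.0012, -0.0048, -0.0009, -4.3])

```text
time: 3.57
ee_pos: [0.6106, 0.0333, 0.1849]
tool_rot: [2.554, 1.829, 0.002]
contact_force: [-0.3, -0.3, 0.9]
opening: -0.0001
grasp_force: 0.0
```

```bash
python3 - <<'E'
from g import *
from plant import arm
s=arm.state();print(s["ee_pos"]-tip(.06,-20.5,-.005),s["contact_force"],s["joints"].round(2))
f=arm.grab_frame("top")
i=cv2.resize(f["pixels"][105:265,140:345,::-1],None,fx=3,fy=3,interpolation=cv2.INTER_CUBIC);cv2.imwrite("pics/t3.png",i)
E
```

```text
[-0.00072736  0.00181413  0.00372068] [-0.29423613 -0.34957252  0.85483443] [0.05 0.29 0.15 1.43 0.   1.95]
```

View pics/t3.png

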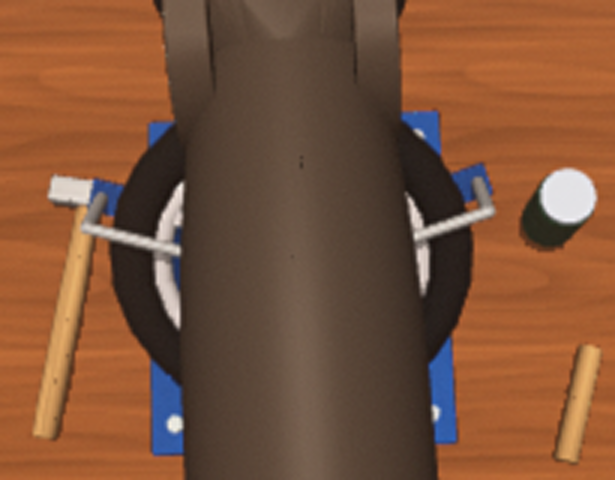

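The arm hides the wheel in the top view, so I'll check the side view.

```bash
python3 - <<'E'
from plant import arm
import cv2
f=arm.grab_frame("side")
i=cv2.resize(f["pixels"][60:260,150:370,::-1],None,fx=3,fy=3,interpolation=cv2.INTER_CUBIC);cv2.imwrite("pics/s4.png",i)
E
```

```text
(no output)
```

View pics/s4.png

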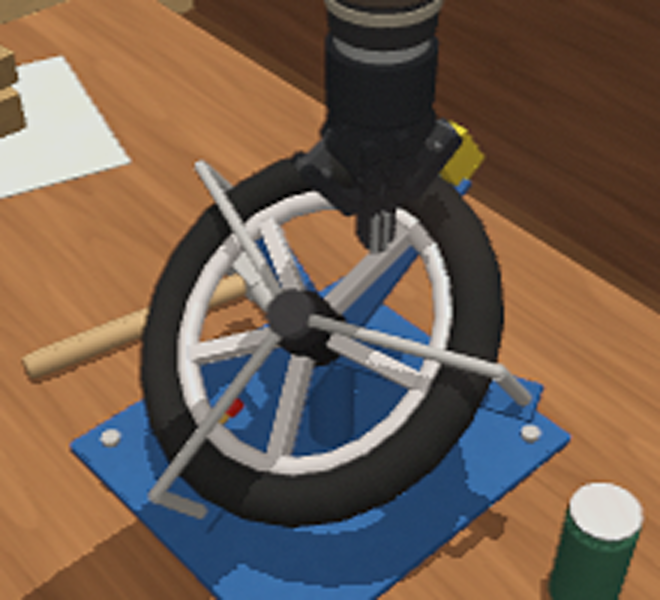

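```bash
python3 - <<'E'
from plant import arm
from g import *
s=arm.state();f=arm.grab_frame("side");e=s["ee_pos"];print(e,s["contact_force"],s["qvel"].round(3))
c=lambda P:((proj(P,f)-[150,60]+.5)*3).round()
print("tcp",c([e]),"spoke r60,r100 at -8.5:",c([tip(.06,-8.5,.008),tip(.1,-8.5,.008)]), "valve 171.5",c([tip(.082,171.5,0)]))
K=f["mtx"];R=cv2.Rodrigues(f["rvec"])[0]
for q in [(365,242),(378,248),(390,240)]:
  u,v=np.array(q)/3+[150,60];d=f["range_z"][int(v),int(u)];print(q,R.T@(np.array([(u-K[0,2])/K[0,0]*d,(v-K[1,2])/K[1,1]*d,d])-f["tvec"]))
h=tip(0,0,0);w=e-h;c2=np.cos(S[2]);q2=np.sin(S[2]);l=np.array([c2*w[0]+q2*w[1],-q2*w[0]+c2*w[1],w[2]]);print("tcp u,v,n",l@U,l@V,l@N)
E
```

```text
[0.61040651 0.03292798 0.18469765] [-0.20692414 -0.258249    0.52427846] [ 0.007  0.006  0.005 -0.001  0.007 -0.07 ]
tcp [[370. 287.]] spoke r60,r100 at -8.5: [[357. 274.]
 [393. 237.]] valve 171.5 [[239. 404.]]
(365, 242) [0.59846773 0.02578371 0.2389247 ]
(378, 248) [0.60748228 0.02080438 0.23138726]
(390, 240) [0.61996871 0.02088839 0.23248494]
tcp u,v,n 0.0575471783518268 -0.019578580839852876 -0.001599287203604402
```

```bash
cat >>g.py <<'E'
def uvn(px,f,s=S):
    K=f["mtx"];R=cv2.Rodrigues(f["rvec"])[0];u,v=px;d=f["range_z"][int(v),int(u)]
    w=R.T@(np.array([(u-K[0,2])/K[0,0]*d,(v-K[1,2])/K[1,1]*d,d])-f["tvec"])-tip(0,0,0)
    c,q=np.cos(s[2]),np.sin(s[2]);l=np.array([c*w[0]+q*w[1],-q*w[0]+c*w[1],w[2]]);return np.array([l@U,l@V,l@N])*1000
E
python3 - <<'E'
from plant import arm
from g import *
f=arm.grab_frame("side")
for q in [(345,285),(360,265),(370,265),(378,258),(395,245),(405,235),(375,275),(360,290),(270,228),(283,265),(233,408),(215,350),(290,420),(390,365)]:
  a=uvn(np.array(q)/3+[150,60],f);print(q,a.round(),np.degrees(np.arctan2(a[1],a[0])).round(1),np.hypot(*a[:2]).round())
E
```

```text
(345, 285) [46. -9.  9.] -10.9 47.0
(360, 265) [66. -7.  6.] -6.1 67.0
(370, 265) [ 70. -16.   8.] -12.6 72.0
(378, 258) [ 79. -16.   6.] -11.6 80.0
(395, 245) [ 95. -23.   7.] -13.4 97.0
(405, 235) [106. -22.   4.] -11.8 108.0
(375, 275) [ 67. -18.  -4.] -14.7 70.0
(360, 290) [ 51. -15.  -3.] -16.8 53.0
(270, 228) [49. 84. 11.] 59.7 97.0
(283, 265) [30. 51. 10.] 59.2 59.0
(233, 408) [-86.   9.   4.] 173.8 87.0
(215, 350) [-59.  55.   9.] 137.1 81.0
(290, 420) [-64. -42.   8.] -146.4 77.0
(390, 365) [ 16. -85.  10.] -79.1 86.0
```

```bash
python3 - <<'E'
from plant import arm
from g import *
f=np.load("side1.npz")
print("s2 tip seen ~(262,78); proj",proj([[.6082,.0792,.328],[.6082,.0792,.373]],f))
s=arm.state();print(s["ee_pos"],s["joints"].round(3))
a=arm.grab_frame("wrist");T=a["tool_from_camera"];print(T.round(3))
print("TCP in wrist px",(lambda c:(a["mtx"]@(c/c[2]))[:2])((np.linalg.inv(T)@[0,0,0,1])[:3]))
cv2.imwrite("pics/w5.png",a["pixels"][:,:,::-1])
E
```

```text
s2 tip seen ~(262,78); proj [[259.38144455  95.03598136]
 [259.39652998  76.2609669 ]]
[0.61069337 0.03322331 0.18441382] [0.054 0.292 0.15  1.428 0.    1.948]
[[ 0.    -0.965 -0.263  0.065]
 [ 1.    -0.     0.001  0.001]
 [-0.001 -0.263  0.965 -0.182]
 [ 0.     0.     0.     1.   ]]
TCP in wrist px [256.39137469 218.99167958]
```

View pics/w5.png

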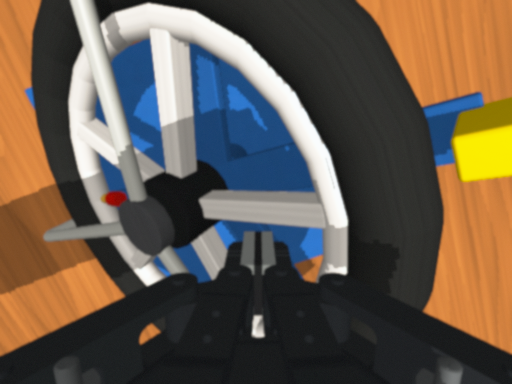

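The wrist view shows the fingertips at (258,235), while the reported TCP projects to (256,219). The fingers have passed over the spoke at (200–330,208). I'll check the real tip position from depth.

```bash
python3 - <<'E'
from plant import arm
from g import *
s=arm.state();a=arm.grab_frame("wrist");T=a["tool_from_camera"];K=a["mtx"]
for q in [(249,236),(250,245),(268,236),(268,250),(262,208),(245,300)]:
  d=a["range_z"][q[1],q[0]];c=np.array([(q[0]-K[0,2])/K[0,0]*d,(q[1]-K[1,2])/K[1,1]*d,d,1]);t=(T@c)[:3]
  print(q,d.round(3),"tool",t.round(4),"world",(cv2.Rodrigues(s["tool_rot"])[0]@t+s["ee_pos"]).round(4))
print("spoke pt expected",tip(.07,-10.5,.008))
E
```

```text
(249, 236) 0.143 tool [ 0.0093 -0.0032 -0.0493] world [0.6106 0.0431 0.2336]
(250, 245) 0.133 tool [ 0.0094 -0.0026 -0.0593] world [0.6113 0.0429 0.2435]
(268, 236) 0.143 tool [ 0.0092  0.0055 -0.049 ] world [0.6189 0.0402 0.2333]
(268, 250) 0.129 tool [ 0.0089  0.005  -0.0633] world [0.6183 0.0401 0.2475]
(262, 208) 0.172 tool [ 0.0129  0.0032 -0.0181] world [0.6179 0.0445 0.2024]
(245, 300) 0.091 tool [ 0.0115 -0.003  -0.1025] world [0.6115 0.0451 0.2868]
spoke pt expected [0.61394109 0.03985584 0.19903125]
```

```bash
python3 - <<'E'
from plant import arm
from g import *
s=arm.state();R0=cv2.Rodrigues(s["tool_rot"])[0];P=[]
vv,uu=np.mgrid[0:384,0:512]
for n in("wrist","side"):
  a=arm.grab_frame(n);K=a["mtx"];d=a["range_z"]
  c=np.stack([(uu-K[0,2])/K[0,0]*d,(vv-K[1,2])/K[1,1]*d,d],-1)[d>0]
  if n=="wrist": t=c@a["tool_from_camera"][:3,:3].T+a["tool_from_camera"][:3,3]
  else: t=((c-a["tvec"])@cv2.Rodrigues(a["rvec"])[0]-s["ee_pos"])@R0
  t=t[(np.hypot(t[:,0],t[:,1])<.08)]
  print(n)
  for z in np.arange(-.03,-.17,-.01):
    q=t[(t[:,2]<z)&(t[:,2]>z-.01)&(abs(t[:,0])<.07)]
    if len(q): print(round(z,3),len(q),(np.percentile(q,[2,98],axis=0)[:,:2].T*1000).round().tolist())
print(s["time"])
E
```

```text
wrist
-0.03 2641 [[-16.0, 69.0], [8.0, 45.0]]
-0.04 3268 [[-36.0, 66.0], [-4.0, 48.0]]
-0.05 3989 [[-41.0, 69.0], [-9.0, 78.0]]
-0.06 15181 [[-13.0, 68.0], [-1.0, 74.0]]
-0.07 863 [[-11.0, 50.0], [-6.0, 51.0]]
-0.08 2251 [[-10.0, 12.0], [-29.0, 30.0]]
-0.09 6111 [[-10.0, 12.0], [-36.0, 37.0]]
-0.1 5599 [[-9.0, 16.0], [-44.0, 45.0]]
-0.11 11462 [[-5.0, 16.0], [-51.0, 52.0]]
-0.12 12440 [[3.0, 16.0], [-54.0, 55.0]]
-0.13 3375 [[12.0, 19.0], [-18.0, 19.0]]
side
-0.03 143 [[-66.0, 17.0], [25.0, 46.0]]
-0.04 174 [[-61.0, 28.0], [-5.0, 52.0]]
-0.05 218 [[-51.0, 22.0], [-12.0, 72.0]]
-0.06 227 [[-28.0, 23.0], [-12.0, 77.0]]
-0.07 45 [[-13.0, 1.0], [-12.0, 14.0]]
-0.08 69 [[-15.0, 0.0], [-26.0, 27.0]]
-0.09 145 [[-14.0, 8.0], [-33.0, 38.0]]
-0.1 111 [[-19.0, 7.0], [-41.0, 45.0]]
-0.11 153 [[-20.0, 5.0], [-47.0, 51.0]]
-0.12 188 [[-19.0, -0.0], [-59.0, 59.0]]
-0.13 219 [[-22.0, 8.0], [-59.0, 59.0]]
-0.14 207 [[-21.0, 2.0], [-45.0, 43.0]]
-0.15 101 [[-13.0, 4.0], [-40.0, 39.0]]
-0.16 31 [[-30.0, 6.0], [-36.0, -10.0]]
-0.17 148 [[-39.0, 6.0], [-36.0, 27.0]]
3.8667
```

Both cameras agree that the real fingertips end about 45 mm behind the reported TCP, so I must command 45 mm lower. The knuckles also flare along tool y, so I'll set tool y along the stand's y. I'll lift, turn +110° and return above the pocket.

Request:
carry_out(targets=[0, 0, 0, 0.03, 0, 0, 0, 0, 0.03, 0, 0, 0, 0.003, 0, 6.9, 0, 0, 0.003, 0, 6.9, 0, 0, 0.003, 0, 6.9, 0, 0, 0.003, 0, 6.9, 0, 0, 0.003, 0, 6.9, 0, 0, 0.003, 0, 6.9, 0, 0, 0.003, 0, 6.9, 0, 0, 0.003, 0, 6.9, 0, 0, 0.003, 0, 6.9, 0, 0, 0.003, 0, 6.9, 0, 0, 0.003, 0, 6.9, 0, 0, 0.003, 0, 6.9, 0, 0, 0.003, 0, 6.9, 0, 0, 0.003, 0, 6.9, 0, 0, 0.003, 0, 6.9, 0, 0, 0.002, 0, 6.9, 0, 0, 0, 0, 0, 0, 0, 0, 0, 0])

```text
time: 5.63
ee_pos: [0.6108, 0.0798, 0.2435]
tool_rot: [0.044, -3.141, 0.0]
contact_force: [0.1, -0.4, 0.6]
opening: 0.0002
grasp_force: 0.0
```

```bash
cat >>g.py <<'E'
OFF=.045
def where(s):
    e=s["ee_pos"]-[0,0,OFF]*np.array([1,1,-1]);w=e-tip(0,0,0);c,q=np.cos(S[2]),np.sin(S[2]);l=np.array([c*w[0]+q*w[1],-q*w[0]+c*w[1],w[2]])
    u,v,n=l@U,l@V,l@N;return "tip r %.1f phi %.1f n %.1f"%(1e3*np.hypot(u,v),np.degrees(np.arctan2(v,u)),1e3*n)
E
python3 - <<'E'
from plant import arm
from g import *
s=arm.state();R=cv2.Rodrigues(s["tool_rot"])[0];print(np.degrees(np.arctan2(R[1,0],R[0,0])),s["joints"].round(2),s["ee_pos"])
print((tip(.06,27,-.008)-[0,0,OFF]-s["ee_pos"]).round(4),where(s))
a=arm.grab_frame("wrist");T=a["tool_from_camera"];K=a["mtx"]
C=R@T[:3,3]+s["ee_pos"];Rc=R@T[:3,:3]
i=a["pixels"][:,:,::-1].copy()
for p in [tip(.1,-9.5,.008),tip(.1,62.5,.008),tip(.183,0,.008),tip(0,0,.04),tip(.06,27,0),tip(.176,72,.034)]:
  c=Rc.T@(p-C);q=K@(c/c[2]);cv2.drawMarker(i,(int(q[0]),int(q[1])),(0,255,0),0,12,1)
cv2.imwrite("pics/w6.png",i)
E
```

```text
-178.39475570800337 [ 0.13  0.31  0.31  1.57 -0.    0.1 ] [0.6108389  0.07976197 0.24346644]
[-0.0015 -0.     -0.1114] tip r 121.6 phi 12.9 n 82.4
```

View pics/w6.png

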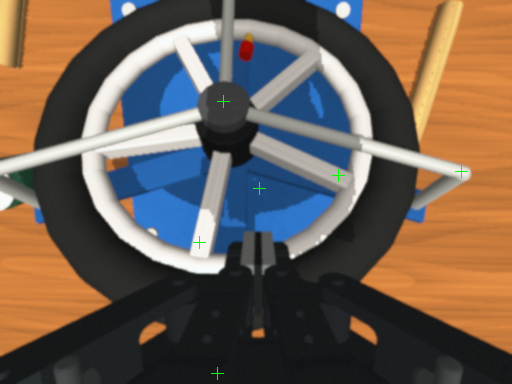

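The wrist overlay matches: spoke ends at (199,243) and (338,175), rod end at (461,172), and the target pocket point at (259,188) is free. I'll descend.

Request:
carry_out(targets=[0, -0.0015, 0, -0.02, 0, 0, 0, 0, -0.02, 0, 0, 0, 0, -0.018, 0, 0, 0, 0, -0.015, 0, 0, 0, 0, -0.012, 0, 0, 0, 0, -0.01, 0, 0, 0, 0, -0.008, 0, 0, 0, 0, -0.008, 0, 0, 0, 0, 0, 0])

```text
time: 6.43
ee_pos: [0.6087, 0.0794, 0.131]
tool_rot: [0.047, -3.139, 0.0]
contact_force: [-0.9, 0.1, 0.0]
opening: -0.0003
grasp_force: 0.0
```

```bash
python3 - <<'E'
from plant import arm
from g import *
s=arm.state();print(where(s),s["contact_force"],(tip(.06,27,-.008)-[0,0,OFF]-s["ee_pos"]).round(4))
p,o=path(.06,-.008,27,-60,20);print(o)
E
```

```text
tip r 58.8 phi 27.3 n -8.6 [-0.92178462  0.05274721  0.01107632] [0.0006 0.0003 0.0011]
[[0.0017, -0.0041, 0.0011], [0.0014, -0.0042, 0.0009], [0.0012, -0.0044, 0.0007], [0.0009, -0.0044, 0.0006], [0.0006, -0.0045, 0.0003], [0.0003, -0.0045, 0.0001], [0.0001, -0.0046, -0.0], [-0.0003, -0.0045, -0.0003], [-0.0005, -0.0045, -0.0004], [-0.0008, -0.0045, -0.0007], [-0.001, -0.0043, -0.0008], [-0.0014, -0.0042, -0.001], [-0.0016, -0.0041, -0.0012], [-0.0018, -0.004, -0.0014], [-0.0021, -0.0037, -0.0015], [-0.0023, -0.0035, -0.0017], [-0.0026, -0.0034, -0.0019], [-0.0027, -0.003, -0.0019], [-0.0029, -0.0028, -0.0021], [-0.0031, -0.0025, -0.0023]]
```

Half of the arc first, then a force check.

Request:
carry_out(targets=[0, 0.0017, -0.0041, 0.0011, 0, 0, 0.0014, -0.0042, 0.0009, 0, 0, 0.0012, -0.0044, 0.0007, 0, 0, 0.0009, -0.0044, 0.0006, 0, 0, 0.0006, -0.0045, 0.0003, 0, 0, 0.0003, -0.0045, 0.0001, 0, 0, 0.0001, -0.0046, 0, 0, 0, -0.0003, -0.0045, -0.0003, 0])

```text
time: 7.1
ee_pos: [0.6155, 0.0441, 0.136]
tool_rot: [-0.048, 3.141, 0.001]
contact_force: [0.7, 4.0, -0.5]
opening: -0.0001
grasp_force: 1.7
```

```bash
python3 - <<'E'
from plant import arm
from g import *
s=arm.state();print(where(s),s["contact_force"])
f=arm.grab_frame("side")
i=cv2.resize(f["pixels"][60:260,150:370,::-1],None,fx=3,fy=3,interpolation=cv2.INTER_CUBIC);cv2.imwrite("pics/s7.png",i)
h=cv2.cvtColor(f["pixels"],cv2.COLOR_RGB2HSV);m=((h[:,:,0]<6)|(h[:,:,0]>174))&(h[:,:,1]>170)&(h[:,:,2]>100);m[:, :180]=0
v,u=np.nonzero(m)
if len(u):
  for k in range(0,len(u),max(1,len(u)//6)):
    a=uvn((u[k],v[k]),f);print(u[k],v[k],a.round(),np.degrees(np.arctan2(a[1],a[0])).round(1))
E
```

```text
tip r 60.4 phi -8.1 n -7.7 [ 0.72707167  3.97038168 -0.50988369]
223 183 [-69.  41.   8.] 149.5
223 184 [-71.  39.   7.] 151.1
222 185 [-75.  40.   7.] 151.6
220 186 [-80.  45.   5.] 150.7
224 186 [-73.  35.   5.] 154.6
222 187 [-78.  38.   5.] 154.1
221 188 [-82.  40.   2.] 153.8
```

The contact force is 4 N and the wheel has turned to about 152°, as expected. Continue.

Request:
carry_out(targets=[0, -0.0005, -0.0045, -0.0004, 0, 0, -0.0008, -0.0045, -0.0007, 0, 0, -0.001, -0.0043, -0.0008, 0, 0, -0.0014, -0.0042, -0.001, 0, 0, -0.0016, -0.0041, -0.0012, 0, 0, -0.0018, -0.004, -0.0014, 0, 0, -0.0021, -0.0037, -0.0015, 0, 0, -0.0023, -0.0035, -0.0017, 0, 0, -0.0026, -0.0034, -0.0019, 0, 0, -0.0027, -0.003, -0.0019, 0, 0, -0.0029, -0.0028, -0.0021, 0, 0, -0.0031, -0.0025, -0.0023, 0, 0, 0, 0, 0, 0])

```text
time: 8.23
ee_pos: [0.5912, -0.0013, 0.1184]
tool_rot: [0.047, -3.14, 0.003]
contact_force: [0.3, -0.5, -0.4]
opening: -0.0002
grasp_force: 0.0
```

```bash
cat >>g.py <<'E'
def valve(f):
  h=cv2.cvtColor(f["pixels"],cv2.COLOR_RGB2HSV);m=((h[:,:,0]<6)|(h[:,:,0]>174))&(h[:,:,1]>170)&(h[:,:,2]>100)
  o=[]
  for v,u in zip(*np.nonzero(m)):
    a=uvn((u,v),f)
    if 75<np.hypot(*a[:2])<110 and abs(a[2])<14: o.append(np.degrees(np.arctan2(a[1],a[0])))
  return len(o),(np.median(o) if o else None)
E
python3 - <<'E'
from plant import arm
from g import *
s=arm.state();print(where(s),s["contact_force"],s["joints"].round(2),valve(arm.grab_frame("side")),valve(arm.grab_frame("top")))
print((tip(.06,27,-.008)-[0,0,OFF]-s["ee_pos"]).round(4))
E
```

```text
tip r 60.5 phi -61.6 n -7.4 [ 0.25428493 -0.45191089 -0.3873476 ] [-0.    0.26 -0.04  1.28 -0.   -0.03] (29, np.float64(98.88295001290655)) (21, np.float64(98.40428533700742))
[0.0182 0.0811 0.0137]
```

The valve is at 98.6°. I'll lift, return to the same pocket angle and go down again.

Request:
carry_out(targets=[0, 0, 0.001, 0.015, 0, 0, 0, 0, 0.025, 0, 0, 0, 0, 0.035, 0, 0, 0, 0, 0.035, 0, 0, 0.0045, 0.02, 0, 0, 0, 0.0045, 0.02, 0, 0, 0, 0.0045, 0.02, 0, 0, 0, 0.0047, 0.0201, 0, 0, 0, 0, 0, 0, 0, 0, 0, 0, -0.025, 0, 0, 0, 0, -0.02, 0, 0, 0, 0, -0.015, 0, 0, 0, 0, -0.014, 0, 0, 0, 0, -0.012, 0, 0, 0, 0, -0.0105, 0, 0, 0, 0, 0, 0])

```text
time: 9.67
ee_pos: [0.6092, 0.0801, 0.1299]
tool_rot: [0.047, -3.137, 0.002]
contact_force: [1.1, -0.2, -1.0]
opening: 0.0003
grasp_force: 0.0
```

```bash
python3 - <<'E'
from plant import arm
from g import *
s=arm.state();print(where(s),s["contact_force"],valve(arm.grab_frame("side")))
E
```

```text
tip r 58.9 phi 27.9 n -9.7 [ 1.08532776 -0.24014302 -0.96078442] (28, np.float64(98.95541379405793))
```

Request:
carry_out(targets=[0, 0.0017, -0.0041, 0.0016, 0, 0, 0.0014, -0.0042, 0.0013, 0, 0, 0.0012, -0.0044, 0.0011, 0, 0, 0.0009, -0.0044, 0.0008, 0, 0, 0.0006, -0.0045, 0.0003, 0, 0, 0.0003, -0.0045, 0.0001, 0, 0, 0.0001, -0.0046, 0, 0, 0, -0.0003, -0.0045, -0.0003, 0, 0, -0.0005, -0.0045, -0.0004, 0, 0, -0.0008, -0.0045, -0.0007, 0, 0, -0.001, -0.0043, -0.0008, 0, 0, -0.0014, -0.0042, -0.001, 0, 0, -0.0016, -0.0041, -0.0012, 0, 0, -0.0018, -0.004, -0.0014, 0, 0, -0.0021, -0.0037, -0.0015, 0, 0, -0.0023, -0.0035, -0.0017, 0, 0, -0.0026, -0.0034, -0.0019, 0, 0, -0.0027, -0.003, -0.0019, 0, 0, -0.0029, -0.0028, -0.0021, 0, 0, -0.0031, -0.0025, -0.0023, 0])

```text
time: 11.38
ee_pos: [0.5937, 0.0008, 0.1205]
tool_rot: [-0.048, 3.141, -0.001]
contact_force: [3.0, 3.5, 1.9]
opening: 0.0
grasp_force: 1.7
```

Request:
carry_out(targets=[0, 0, 0, 0, 0, 0, 0, 0.001, 0.015, 0, 0, 0, 0, 0.025, 0, 0, 0, 0, 0.035, 0, 0, 0, 0, 0.035, 0])

```text
time: 11.8
ee_pos: [0.5922, 0.0013, 0.2306]
tool_rot: [0.047, -3.137, 0.003]
contact_force: [2.1, 0.0, -0.4]
opening: 0.0003
grasp_force: 0.0
```

```bash
python3 - <<'E'
from plant import arm
from g import *
s=arm.state();print(where(s),s["contact_force"],valve(arm.grab_frame("side")),valve(arm.grab_frame("top")))
for a in (12,15):print(a,(tip(.053,a,-.008)-[0,0,OFF]-s["ee_pos"]).round(4))
E
```

```text
tip r 106.8 phi -28.3 n 83.8 [ 2.14235368  0.00339021 -0.36384432] (25, np.float64(27.69117816572424)) (9, np.float64(32.28778178839517))
12 [ 0.0163  0.0622 -0.0994]
15 [ 0.0157  0.0648 -0.0998]
```

The valve is at about 28°. The last push is in the valve's own pocket, so I'll keep well inside it (r = 52 mm, 19°).

```bash
python3 - <<'E'
from plant import arm
from g import *
s=arm.state();print((tip(.052,19,-.008)-[0,0,OFF]-s["ee_pos"]).round(4))
p,o=path(.052,-.008,19,-14,10);print(o)
E
```

```text
[ 0.0109  0.068  -0.1068]
[[0.0008, -0.0028, 0.0005], [0.0007, -0.0029, 0.0004], [0.0005, -0.0029, 0.0003], [0.0004, -0.003, 0.0003], [0.0003, -0.003, 0.0001], [0.0001, -0.003, 0.0], [0.0, -0.003, -0.0001], [-0.0001, -0.003, -0.0001], [-0.0003, -0.0029, -0.0003], [-0.0005, -0.003, -0.0004]]
```

Request:
carry_out(targets=[0, 0.003, 0.017, 0, 0, 0, 0.003, 0.017, 0, 0, 0, 0.003, 0.017, 0, 0, 0, 0.002, 0.017, 0, 0, 0, 0, 0, 0, 0, 0, 0, 0, 0, 0])

```text
time: 12.4
ee_pos: [0.6042, 0.0701, 0.2296]
tool_rot: [0.05, -3.139, 0.003]
contact_force: [-0.1, -0.7, -0.5]
opening: -0.0001
grasp_force: 0.0
```

```bash
python3 - <<'E'
from plant import arm
from g import *
s=arm.state();print(s["ee_pos"],(tip(.052,19,-.008)-[0,0,OFF]-s["ee_pos"]).round(4),valve(arm.grab_frame("side")),valve(arm.grab_frame("wrist")) if 0 else "")
s=arm.state();print(s["ee_pos"])
E
```

```text
[0.60420824 0.07014313 0.22959292] [ 0.0019 -0.0008 -0.0999] (25, np.float64(27.47427752544743)) 
[0.60425554 0.06966232 0.22978373]
```

Request:
carry_out(targets=[0, 0.001, 0, -0.022, 0, 0, 0, 0, -0.02, 0, 0, 0, 0, -0.015, 0, 0, 0, 0, -0.012, 0, 0, 0, 0, -0.011, 0, 0, 0, 0, -0.01, 0, 0, 0, 0, -0.0095, 0, 0, 0, 0, 0, 0])

```text
time: 13.12
ee_pos: [0.605, 0.07, 0.129]
tool_rot: [0.047, -3.139, -0.0]
contact_force: [0.3, 0.3, -1.0]
opening: -0.0002
grasp_force: 0.3
```

```bash
python3 - <<'E'
from plant import arm
from g import *
s=arm.state();print(where(s),s["contact_force"],valve(arm.grab_frame("side")))
E
```

```text
tip r 51.0 phi 20.2 n -7.8 [ 0.25586555  0.30619204 -0.95080427] (0, None)
```

Request:
carry_out(targets=[0, 0.0008, -0.0028, 0.0005, 0, 0, 0.0007, -0.0029, 0.0004, 0, 0, 0.0005, -0.0029, 0.0003, 0, 0, 0.0004, -0.003, 0.0003, 0, 0, 0.0003, -0.003, 0.0001, 0, 0, 0.0001, -0.003, 0, 0, 0, 0, -0.003, -0.0001, 0, 0, -0.0001, -0.003, -0.0001, 0, 0, -0.0003, -0.0029, -0.0003, 0, 0, 0, 0, 0, 0])

```text
time: 14.0
ee_pos: [0.6082, 0.0424, 0.1322]
tool_rot: [-0.047, 3.141, -0.003]
contact_force: [0.2, 0.6, -0.2]
opening: 0.0004
grasp_force: 0.3
```

```bash
cat >>g.py <<'E'
def spokes(f,s=S):
  K=f["mtx"];R=cv2.Rodrigues(f["rvec"])[0];d=f["range_z"];vv,uu=np.mgrid[0:384,0:512]
  c=np.stack([(uu-K[0,2])/K[0,0]*d,(vv-K[1,2])/K[1,1]*d,d],-1)
  w=(c-f["tvec"])@R-tip(0,0,0);q,k=np.sin(s[2]),np.cos(s[2]);l=np.stack([k*w[...,0]+q*w[...,1],-q*w[...,0]+k*w[...,1],w[...,2]],-1)
  u,v,n=l@U,l@V,l@N;r=np.hypot(u,v);p=f["pixels"].astype(int)
  m=(d>0)&(r>.045)&(r<.095)&(n>.003)&(n<.014)&(p.min(-1)>140)
  t=np.degrees(np.arctan2(v,u))[m]; th=[( np.degrees(np.angle(np.mean(np.exp(5j*np.radians(t-36)))))/5)]
  return m.sum(),th
E
python3 - <<'E'
from plant import arm
from g import *
s=arm.state();f=arm.grab_frame("side");print(where(s),s["contact_force"],valve(f),spokes(f),spokes(np.load("side1.npz")),spokes(np.load("top1.npz")))
E
```

```text
tip r 52.6 phi -11.0 n -6.7 [ 0.2466328   0.57472721 -0.21047483] (0, None) (np.int64(472), [np.float64(1.9211124191156639)]) (np.int64(519), [np.float64(26.94800849194295)]) (np.int64(371), [np.float64(27.023953351142474)])
```

The spoke fit gives about 1.9°, well within 8°. I'll lift clear and check.

Request:
carry_out(targets=[0, 0, 0.0015, 0.004, 0, 0, 0, 0, 0.015, 0, 0, 0, 0, 0.025, 0, 0, 0, 0, 0.03, 0, 0, 0, 0, 0.035, 0, 0, 0, 0, 0.035, 0, 0, -0.03, 0.02, 0.01, 0, 0, -0.03, 0.02, 0, 0, 0, -0.03, 0.025, 0, 0, 0, -0.03, 0.025, 0, 0, 0, -0.03, 0.025, 0, 0, 0, -0.03, 0.025, 0, 0, 0, -0.02, 0.03, 0, 0, 0, -0.02, 0.03, 0, 0, 0, -0.02, 0.03, 0, 0, 0, 0, 0, 0, 0, 0, 0, 0, 0, 0])

```text
time: 15.47
ee_pos: [0.3673, 0.2763, 0.2866]
tool_rot: [-0.054, 3.14, -0.001]
contact_force: [-0.2, -0.0, -0.2]
opening: 0.0003
grasp_force: 0.0
```

```bash
python3 - <<'E'
from plant import arm
from g import *
f=arm.grab_frame("side");g=arm.grab_frame("top");s=arm.state()
print(s["ee_pos"],s["contact_force"],valve(f),spokes(f),valve(g),spokes(g))
cv2.imwrite("pics/end.png",cv2.resize(g["pixels"][105:265,140:345,::-1],None,fx=3,fy=3,interpolation=cv2.INTER_CUBIC))
E
```

```text
[0.36839899 0.27493376 0.28640382] [ 0.37024257  0.86601878 -0.70566031] (28, np.float64(-0.28041280703311255)) (np.int64(517), [np.float64(1.826677612712396)]) (25, np.float64(2.511536342656312)) (np.int64(407), [np.float64(2.1929704595443598)])
```

View pics/end.png

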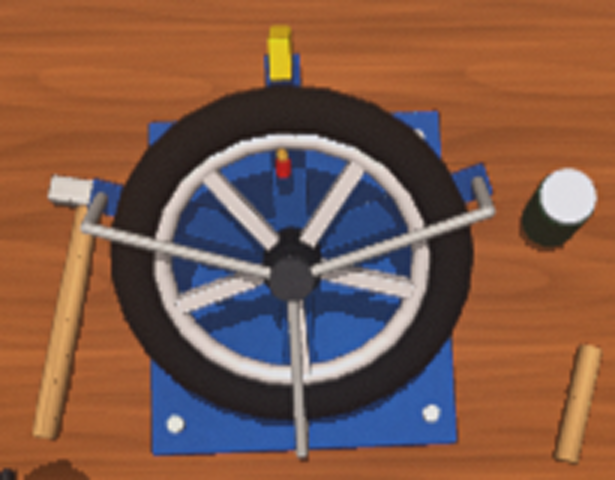

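The red valve cap at (284,165) points at the yellow marker (281,55), about 2° off. The loose things haven't moved and the arm is clear, so I'll hand it in.

```bash
python3 -c "
from plant import arm
print(arm.close_job())"
```

```text
the job is handed in; nothing more can be done
None
```

The valve stem now points at the yellow marker, about 2° off (8° allowed). It took three spoke pushes, the arm is clear, the loose things look unmoved, and the job was handed in at about 16 s with no verdict returned.

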